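# Centre a pad carrier on the scanner stage and send it in

## Robot

A 7-joint arm with a two-finger parallel gripper is mounted at the origin on the work surface. World frame = base frame: x ahead of the robot, y to its left, z up, the work surface at z = 0. Lengths are in m, angles in rad, forces in N, time in s.
With the tool pointing down it reaches from about 0.35 to 0.9 m from the base axis. Payload 7.2 kg.
Tool frame: the origin (TCP) lies midway between the tips of the shut fingers; the grasp point (between the pads) lies 19 mm behind it; z points along the fingers, y is the direction in which the jaws open and shut (so a half turn about z gives the same grasp; the last joint's range is limited). The gripper opens to 85 mm and grips with 20 to 120 N. Pads are 22 mm wide; open, the fingers measure 114 mm over their backs; the gripper's body (76 mm by 85 mm) begins 54 mm behind the grasp point. The pads swing forward as they close: fully open they stand 13 mm farther back than shut.
Start: joints at [1.062, 0.411, -0.013, 1.596, 0.006, 1.134, -0.082], TCP at [0.267, -0.565, 0.231] pointing down, gripper open.
Joint ranges: [-2.95, 2.95], [-0.29, 1.99], [-1.47, 1.44], [0.14, 2.54], [-1.03, 4.17], [0.13, 1.85], [-2.86, 2.86]. Speed limits (rad/s): [2.39, 2.39, 3.01, 3.01, 3.14, 3.14, 3.14].

## Interface

Orientations are given as a unit quaternion [x, y, z, w].
In Python, from station import robot gives the robot as it stands.
- The arm moves only by the tool jog_arm, never from a script. Its argument "series" is a list of rows, each a list of 5 numbers: the gripper's target within -1 to 1 (fully open at 1, half-way at 0, shut at -1), then the shift along the tool's x, y, z in cm, then the turn about the tool's z in rad. A call has exactly 10 rows; each row shifts and turns the commanded pose from where the row before left it, along the tool's axes as they then stand; what a row does not reach is not made up. A row lasts 1/8 s, in which the tool goes at most 62.5 mm and 10.7 degrees, less where a joint would pass 70% of its speed; a pose out of reach is approached as far as the arm can. A call with a gripper value outside its range is refused whole. The fingers move at their own pace and stop on an object; "force" is the grip in N (left out, the last holds). Time passes only in rows, so rows that do not move let the fingers close, or fill a call up. It gives the time, the measured TCP pose, the force and the opening at its end, in the units of the state.
- robot.get_state(): the state, without advancing time (a new reading comes with each control period).
- robot.grab_frame(name): name is "scene" or "top" or "wrist"; returns a dict with "img" (480x640x3 uint8, red, green, blue), "range_z" (480x640 float32, m along the optical axis (not along the pixel's ray), 0 where there is no reading), "K" (3x3 intrinsics, pixels), "T" (4x4, takes a point from camera to world coordinates). Camera axes: x right, y down, z forward; pixel columns grow to the right and rows downward; lengths in m; the calibration is good to about 2 mm. A picture is of the moment at which its call begins.
- robot.finish_job(): hands the job in, once; it reports no verdict.
The state is a dict: "clock": time; "joint_pos": joint angles; "joint_vel": joint speeds; "effort": joint torques, N m; "ee_pos": TCP position; "ee_rot": TCP orientation; "wrist_force": force on the tool from outside, world axes, zero at the start; "torque": the same for the moment, N m; "width": opening from 0.0 (shut) to 1.0 (fully open).
Only numpy, scipy, OpenCV 4.12 (cv2) and the standard library are available. Lean on these libraries where they do the work, as an engineer would, in place of code of your own. Each camera call takes 0.05 s, during which the arm holds its last target.

## Task

Lay the cast iron pad carrier flat and square on the scanner's sliding stage, ears up, midway between the two end stops and in line with them, setting it down gently and letting go of it while the stage is still out. Then push the stage fully home under the bridge, with the carrier still centred. Leave the other things on the bench where they are.

Things in the scene. Friction and masses are not known exactly. Their poses are not given: they have to be found in the camera images.
- pad_carrier: Polished cast iron pad carrier on the robot's right, 0.65 kg: a bar 130 mm long (its y), 32 wide (its x), 14 thick, lying flat, features up: an ear at each end (22 long, 34 high) and a flat-sided boss in the middle (44 long, 32 wide, top 26 mm above the underside), best gripped across the width. Alike both ways round. Origin: centre of the underside; z up.
- scanner: Line scanner fixed on the table: rail bed 440 mm long (its y), 126 wide, 28 high, and a grey bridge across it (200 wide, 64 along y, centred at y = -80 mm, top 160 high, underside 104 high). It carries the sliding stage. Origin: on the table, on the bed's centre line, 30 mm from mid-length, 80 mm from the bridge; z up.
- stage (a joint): Travel of the sliding stage in m: 0 = right out for loading, 0.17 = fully home against its end stop, its middle under the bridge. It slides along the scanner's -y axis, takes about 3 N to push (4 N at 150 mm/s) and stays where it is left. Starts between 0 and 0.03.
- stage_mid (a point): Middle of the stage plate's flat top, midway between its two end stops, 44 mm above the table; moves with the stage, axes as the scanner's. Dark plate, 118 mm wide (x). The stops are steel blocks 32 mm wide (x; as wide as the pad carrier), 22 high, 14 thick, inner faces 85 mm from this point at -y and +y: a centred carrier leaves 20 mm at each end.
- post_top (a point): Centre of the top of the stage's push post: steel, 22 mm diameter, standing 50 mm above the plate (top 94 mm above the table) outside the +y stop, 134 mm in +y from the stage's middle. The plate ends 21 mm beyond the post's axis.
- brake_pad: Brake pad lying flat near the pad carrier: dark 46 x 100 mm backing plate under a black 40 x 80 mm friction block, 15 mm high in all and without ears. Origin under its centre. A bystander.
- canister_a: Screw-top clear canister with a white lid, 80 mm diameter, 118 mm tall, upright. Origin at the centre of its foot. A bystander.
- canister_b: A second canister like canister_a. A bystander.
- bolt: Steel caliper mounting bolt standing on its 30 mm flanged head, 90 mm tall. Origin under the head. A bystander.
- guide_sleeve: Bronze tube, 40 mm diameter, 70 mm tall, standing. Origin at the centre of its foot. A bystander.
- piston_cup: Black nylon cup, 60 mm diameter, 50 mm tall, mouth up. Origin at the centre of its foot. A bystander.
- wrench: Steel wrench, 180 mm long, lying beyond the scanner. A bystander.
There are look-alikes about, which are no part of the job. What is shaped like the pad_carrier but green or yellow is not meant.

How it is judged:
By the outcome, as a careful person would: the job done as asked, in the order asked, and still so for the second after the job is handed in, with the robot touching nothing.
It also fails if it takes over 54 s, if anything falls off the work surface, if the arm or the gripper's body presses on something with over 40 N, if the wrist force passes 120 N, or if a joint passes its speed limit or range.

## Working session

There is one attempt and no reset: what is moved stays moved. The work goes in short steps, Python scripts to look and compute and a tool call to move; the robot and the scene stay as the last step left them, time stands still between calls to the robot, and variables do not carry over. Pictures are saved under pics/ and viewed, and the job is handed in when it is done.

Besides the shell and the picture viewer there is one more tool, called after ">>>" by a JSON object that holds its "method" and its "body", one argument or row to a line. jog_arm: Moves the arm, as the interface text tells. Its arguments: {"type":"object","properties":{"series":{"type":"array"},"force":{"type":"number"}},"required":["series"]}

```bash
mkdir -p pics; cat > h.py <<'E'
import numpy as np, cv2
from station import robot
def shot(n,f):
    d=robot.grab_frame(n); cv2.imwrite('pics/'+f+'.png',d['img'][:,:,::-1]); np.savez('pics/'+f+'.npz',**d); return d
def pts(d):
    z=d['range_z']; K=d['K']; v,u=np.mgrid[:480,:640]
    p=np.stack([(u-K[0,2])/K[0,0]*z,(v-K[1,2])/K[1,1]*z,z],-1)
    w=p@d['T'][:3,:3].T+d['T'][:3,3]; w[z==0]=np.nan; return w
E
python3 - <<'E'
from h import *
np.set_printoptions(precision=4,suppress=True)
for n in ['scene','top','wrist']:
    d=shot(n,n+'1'); print(n,d['T'],d['K'][0,0])
print(robot.get_state())
E
```

```text
scene [[ 0.7952  0.4193 -0.438   1.1009]
 [ 0.606  -0.5736  0.5511 -0.6341]
 [-0.0202 -0.7037 -0.7102  0.9332]
 [ 0.      0.      0.      1.    ]] 498.23133484858295
top [[ 0.0198 -0.9841  0.1766  0.2525]
 [-0.9997 -0.0176  0.0139 -0.0077]
 [-0.0106 -0.1768 -0.9842  1.6669]
 [ 0.      0.      0.      1.    ]] 533.6634435349348
wrist [[ 0.4263 -0.8549 -0.2957  0.3408]
 [-0.9046 -0.4033 -0.138  -0.5291]
 [-0.0013  0.3264 -0.9452  0.3737]
 [ 0.      0.      0.      1.    ]] 359.9402298066954
{'clock': 0.15, 'joint_pos': array([ 1.0618,  0.4117, -0.0127,  1.5969,  0.0056,  1.1343, -0.0822]), 'joint_vel': array([-0.0006, -0.0019,  0.0006, -0.0031, -0.0003, -0.0006, -0.0007]), 'effort': array([  0.0017, -60.1032,   0.6829, -29.9644,   0.0139,   0.0079,
         0.    ]), 'ee_pos': array([ 0.2665, -0.5649,  0.2306]), 'ee_rot': array([ 0.9758,  0.2186, -0.0002, -0.0006]), 'wrist_force': array([-0.3169,  0.6559,  0.0083]), 'torque': array([ 0.0663,  0.0345, -0.011 ]), 'width': 0.9977974025784795}
```

View pics/scene1.png

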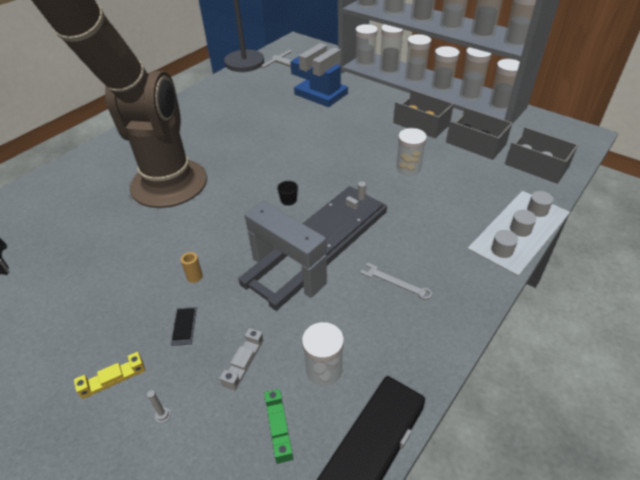

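View pics/top1.png

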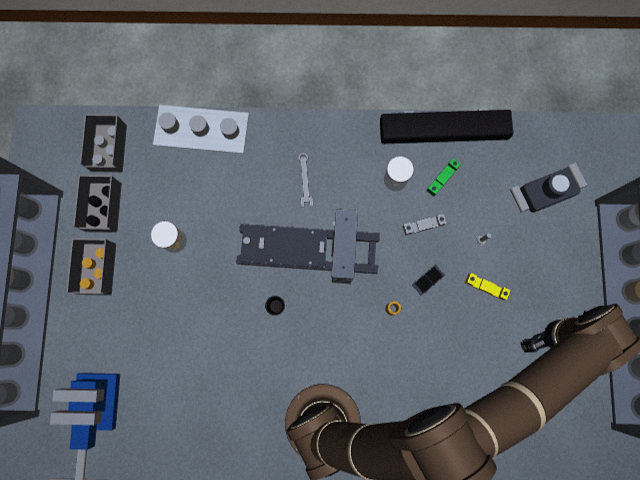

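View pics/wrist1.png

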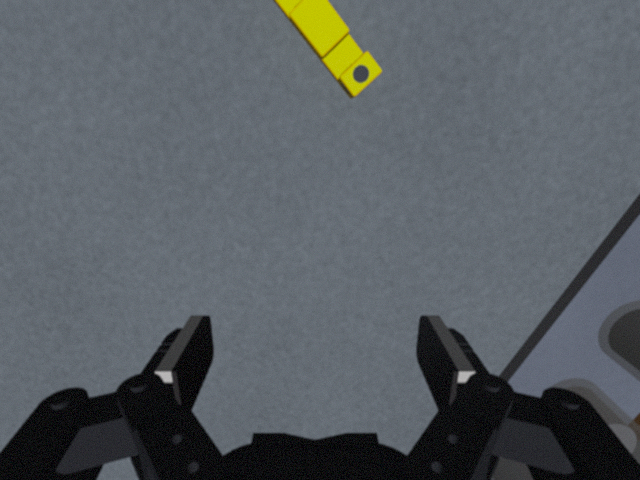

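The scene view shows the grey carrier at (242,358), the yellow and green look-alikes at (110,375) and (278,425), and the scanner with its post at (362,188). In the top view the carrier is at (425,224), the bridge at (344,245) and the post at (246,240).

```bash
python3 - <<'E'
from h import *
np.set_printoptions(precision=4,suppress=True)
def L(f): 
    d=dict(np.load('pics/'+f+'.npz')); return d,pts(d)
t,wt=L('top1'); s,ws=L('scene1')
for nm,(d,w) in dict(top=(t,wt),scene=(s,ws)).items():
    img=d['img'].astype(int); sat=img.max(-1)-img.min(-1)
    # carrier: 
    box=dict(top=(395,455,205,245),scene=(212,272,322,395))[nm]
    m=np.zeros((480,640),bool); m[box[2]:box[3],box[0]:box[1]]=1
    m&=(w[...,2]>0.008)&(w[...,2]<0.05)
    p=w[m]; print(nm,'carrier n',len(p),'zmax',np.percentile(p[:,2],[5,50,95,99]))
    r=cv2.minAreaRect(p[:,:2].astype(np.float32)*1000); print(r)
    for nmz,lo,hi in [('ears',0.029,.05),('top',.02,.05)]:
        q=p[(p[:,2]>lo)&(p[:,2]<hi)]; print(nmz,len(q),cv2.minAreaRect(q[:,:2].astype(np.float32)*1000))
    # objects by height clusters
    m=((w[...,2]>0.008)&(w[...,2]<0.2)&(w[...,0]>0.25)&(w[...,0]<1.0)&(abs(w[...,1])<0.6)).astype(np.uint8)
    n,l,st,c=cv2.connectedComponentsWithStats(m)
    for i in range(1,n):
        if st[i,4]>40:
            q=w[l==i]; r=cv2.minAreaRect(q[:,:2].astype(np.float32)*1000); print(i,c[i].round(),st[i,4],'c',np.round(r[0]),np.round(r[1]),round(r[2],1),'z',np.percentile(q[:,2],98))
    if nm=='top':
        a=d['img'][195:300,220:460,::-1]; cv2.imwrite('pics/topcrop.png',cv2.resize(a,None,fx=3.3,fy=3.3,interpolation=cv2.INTER_CUBIC))
    else:
        a=d['img'][170:400,200:400,::-1]; cv2.imwrite('pics/scenecrop.png',cv2.resize(a,None,fx=2.6,fy=2.6,interpolation=cv2.INTER_CUBIC))
E
```

```text
top carrier n 558 zmax [0.0085 0.0223 0.0389 0.042 ]
((606.375732421875, -312.6156921386719), (126.1703109741211, 187.18426513671875), 1.0614978075027466)
ears 187 ((603.304443359375, -308.53179931640625), (31.988330841064453, 130.40501403808594), 16.381067276000977)
top 317 ((603.186279296875, -308.5665283203125), (32.234657287597656, 130.40501403808594), 16.381067276000977)
21 [446. 126.] 3993 c [ 933. -380.] [112. 423.] 2.5 z 0.057741056792934176
23 [168. 123.] 353 c [936. 525.] [79. 78.] 75.3 z 0.05717753714285272
48 [199. 126.] 351 c [926. 423.] [94. 61.] 17.6 z 0.055871912992961015
88 [229. 128.] 328 c [918. 325.] [82. 63.] 25.3 z 0.0573378164011222
462 [398. 174.] 763 c [ 769. -230.] [ 90. 115.] 47.6 z 0.125170779761822
485 [304. 165.] 49 c [792.  76.] [21. 54.] 87.6 z 0.014794866775357364
491 [443. 177.] 420 c [ 760. -371.] [ 37. 134.] 50.3 z 0.04092024974594971
698 [306. 195.] 91 c [701.  60.] [37. 84.] 88.5 z 0.016625374900506976
766 [516. 195.] 112 c [ 694. -589.] [66. 22.] 2.2 z 0.05492183273381611
1023 [310. 247.] 5862 c [509.  54.] [228. 454.] 8.0 z 0.1656799905036627
1
[... 1148 characters left out ...]
  70.] 85.1 z 0.052775953454358926
82 [192. 266.] 460 c [ 345. -206.] [39. 41.] 30.5 z 0.07221342877649915
91 [373. 272.] 86 c [696.  60.] [42. 52.] 73.4 z 0.011882467944287644
119 [183. 324.] 572 c [ 433. -317.] [42. 89.] 41.5 z 0.0186120463680534
120 [323. 353.] 2139 c [ 757. -220.] [78. 79.] 34.8 z 0.12073484205464392
121 [242. 359.] 1070 c [ 608. -307.] [ 34. 133.] 16.1 z 0.03661341852414968
124 [109. 376.] 1213 c [ 417. -498.] [130.  37.] 66.0 z 0.036379395998178216
125 [377. 434.] 5824 c [ 929. -290.] [ 95. 238.] 3.0 z 0.053287245101852614
127 [278. 426.] 1229 c [ 764. -371.] [ 32. 131.] 51.0 z 0.03649179607852105
128 [158. 406.] 282 c [ 565. -487.] [23. 21.] 76.1 z 0.09188184715810481
```

View pics/topcrop.png

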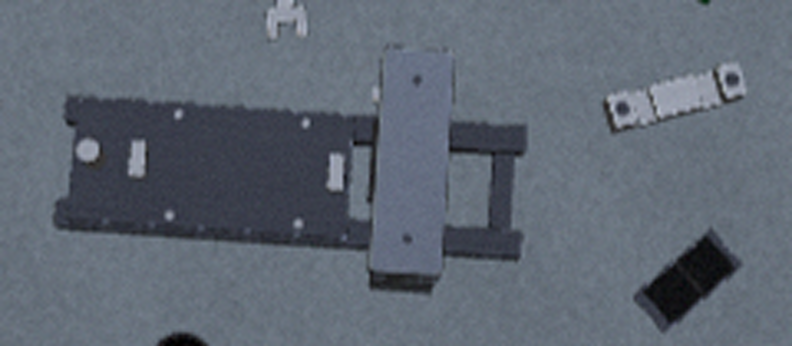

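View pics/scenecrop.png

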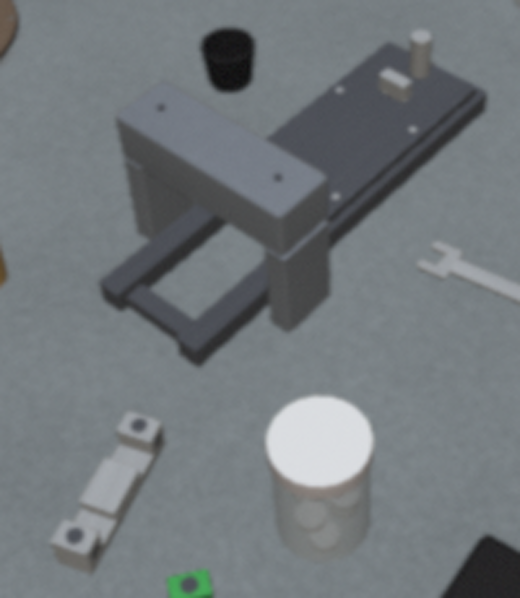

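```bash
cat >> h.py <<'E'
from scipy.spatial.transform import Rotation as R
def plan(target,jaw_turn,n,g=1):
    """rows to bring TCP to target world pos with total tool-z turn, n rows"""
    s=robot.get_state(); p=s['ee_pos']; q=R.from_quat(s['ee_rot'])
    d=(np.array(target)-p)/n
    for i in range(n):
        t=q.inv().apply(d)*100; print([g]+[float(round(v,2)) for v in t]+[round(jaw_turn/n,3)])
        q=q*R.from_rotvec([0,0,jaw_turn/n])
def jaw():
    s=robot.get_state(); y=R.from_quat(s['ee_rot']).as_matrix(); return np.degrees(np.arctan2(y[1,1],y[0,1])), y
E
python3 - <<'E'
from h import *
np.set_printoptions(precision=4,suppress=True)
print(jaw())
plan([.606,-.307,.23],np.radians(-(jaw()[0]*-1+16.4)),9)
for f in ['top1','scene1']:
    d=dict(np.load('pics/'+f+'.npz')); w=pts(d)
    m=(abs(w[...,2])<.012)&(w[...,0]>.3)&(w[...,0]<.85)&(abs(w[...,1])<.5); p=w[m]
    c=np.linalg.lstsq(np.c_[p[:,:2],np.ones(len(p))],p[:,2],rcond=None)[0]; print(f,c)
    for nm,x,y in [('carrier',.6,-.3),('stage',.54,.14)]: print(nm,c@[x,y,1])
E
```

```text
(np.float64(-64.7435640831741), array([[ 0.9044,  0.4267, -0.0006],
       [ 0.4267, -0.9044,  0.0011],
       [-0.0001, -0.0013, -1.    ]]))
[1, 4.63, -0.98, 0.01, np.float64(-0.157)]
[1, 4.73, -0.24, 0.01, np.float64(-0.157)]
[1, 4.71, 0.5, 0.01, np.float64(-0.157)]
[1, 4.57, 1.23, 0.01, np.float64(-0.157)]
[1, 4.32, 1.93, 0.01, np.float64(-0.157)]
[1, 3.97, 2.59, 0.01, np.float64(-0.157)]
[1, 3.51, 3.18, 0.01, np.float64(-0.157)]
[1, 2.97, 3.69, 0.01, np.float64(-0.157)]
[1, 2.36, 4.11, 0.01, np.float64(-0.157)]
top1 [-0.0009 -0.0005  0.0016]
carrier 0.0012002145773835947
stage 0.0010454737952582365
scene1 [0.     0.0008 0.0006]
carrier 0.000410262410989321
stage 0.00075381701473368
```

>>> {"method": "jog_arm", "body": {
  "series": [
    [1,4.63,-0.98,0,-0.157],
    [1,4.73,-0.24,0,-0.157],
    [1,4.71,0.5,0,-0.157],
    [1,4.57,1.23,0,-0.157],
    [1,4.32,1.93,0,-0.157],
    [1,3.97,2.59,0,-0.157],
    [1,3.51,3.18,0,-0.157],
    [1,2.97,3.69,0,-0.157],
    [1,2.36,4.11,0,-0.157],
    [1,0,0,0,0]
  ]
}}

```text
clock: 1.4
ee_pos: [0.6094, -0.303, 0.2305]
ee_rot: [0.597, 0.802, 0.002, -0.001]
wrist_force: [-0.9, -0.4, -0.1]
width: 1.003
```

```bash
python3 - <<'E'
from h import *
np.set_printoptions(precision=4,suppress=True)
d=shot('wrist','w2'); s=robot.get_state(); print(s['clock'],s['ee_pos'],jaw()[0],s['joint_pos'],s['wrist_force'])
w=pts(d)
m=((w[...,2]>0.02)&(w[...,2]<0.06)).astype(np.uint8)
n,l,st,c=cv2.connectedComponentsWithStats(m)
for i in range(1,n):
    if st[i,4]>100:
        q=w[l==i]; print(c[i],st[i,4],cv2.minAreaRect(q[:,:2].astype(np.float32)*1000),np.percentile(q[:,2],[5,50,98]))
E
```

```text
1.45 [ 0.6075 -0.3058  0.2305] 16.3951000720252 [ 0.6561  0.5415 -0.4011  1.4261  0.2147  1.2184  0.5184] [-0.0722 -0.7509  0.0734]
[7.1381 6.9163] 239 ((329.89776611328125, -211.83421325683594), (5.113412380218506, 17.055267333984375), 27.364133834838867) [0.0376 0.0465 0.0572]
[48.8056 20.8742] 1471 ((352.3097229003906, -211.6480712890625), (37.78996658325195, 15.6744384765625), 68.14010620117188) [0.0221 0.0403 0.0594]
[202.4214   2.8071] 140 ((464.721923828125, -161.10166931152344), (20.658281326293945, 5.829870700836182), 17.50004768371582) [0.0206 0.0266 0.0294]
[315.1722  23.6914] 1591 ((561.4275512695312, -146.25775146484375), (42.02692413330078, 26.087934494018555), 87.17005157470703) [0.0257 0.0284 0.0302]
[461.7341 163.8675] 1275 ((730.1253662109375, -222.2483673095703), (29.4744815826416, 73.6080093383789), 4.257519721984863) [0.0224 0.0418 0.0594]
[310.6161 158.9727] 844 ((590.1017456054688, -255.76171875), (31.536869049072266, 21.604591369628906), 16.298053741455078) [0.0329 0.0346 0.0363]
[589.7715 300.3501] 17663 ((922.6454467773438, -302.794677734375), (91.4070281982
[... 701 characters left out ...]
6640625, -371.364501953125), (32.00836944580078, 45.27167510986328), 51.14122009277344) [0.0234 0.0264 0.0279]
[ 96.6446 325.1746] 1117 ((413.27850341796875, -498.2659606933594), (45.63101577758789, 31.975242614746094), 66.41914367675781) [0.0227 0.0268 0.0283]
[ 70.9538 358.8947] 779 ((391.8931884765625, -547.6845703125), (23.294937133789062, 32.06562423706055), 66.34867095947266) [0.022  0.0342 0.0361]
[225.3854 355.9037] 301 ((560.6546020507812, -484.58892822265625), (8.252724647521973, 14.07907772064209), 75.01441955566406) [0.0224 0.0415 0.0593]
[511.0595 470.6448] 639 ((927.7109375, -534.1206665039062), (49.68479919433594, 36.515445709228516), 17.908294677734375) [0.0497 0.0506 0.0518]
```

View pics/w2.png

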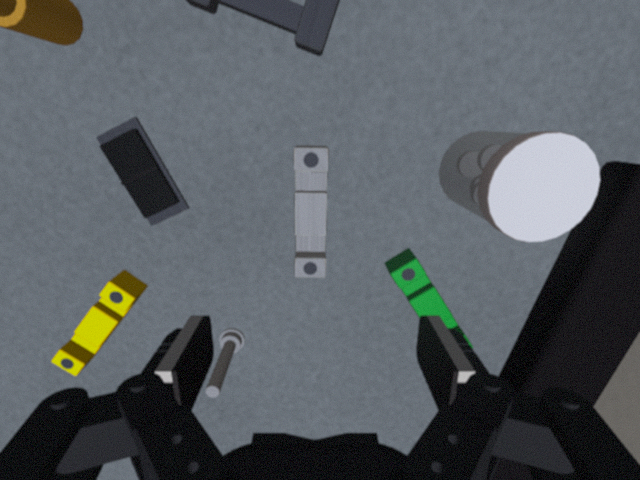

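```bash
python3 - <<'E'
from h import *
print(robot.get_state()['ee_pos'],jaw()[0])
plan([.605,-.3077,.065],0.007,4)
E
```

```text
[ 0.60751049 -0.30578937  0.23046011] 16.3951000720252
[1, -0.03, -0.07, 4.14, 0.002]
[1, -0.04, -0.07, 4.14, 0.002]
[1, -0.04, -0.07, 4.14, 0.002]
[1, -0.04, -0.07, 4.14, 0.002]
```

>>> {"method": "jog_arm", "body": {
  "series": [
    [1,-0.03,-0.07,4.1,0.002],
    [1,-0.04,-0.07,4.1,0.002],
    [1,-0.04,-0.07,4.1,0.002],
    [1,-0.04,-0.07,4.2,0.001],
    [1,0,0,0,0],
    [1,0,0,0,0],
    [1,0,0,1.5,0],
    [1,0,0,1.5,0],
    [1,0,0,0,0],
    [1,0,0,0,0]
  ],
  "force": 70
}}

```text
clock: 2.7
ee_pos: [0.6043, -0.3101, 0.0363]
ee_rot: [0.603, 0.798, 0.0, -0.0]
wrist_force: [0.9, -0.0, 0.0]
width: 1.001
```

```bash
python3 - <<'E'
from h import *
np.set_printoptions(precision=4,suppress=True)
d=shot('wrist','w3'); s=robot.get_state(); print(s['clock'],s['ee_pos'],jaw()[0],s['wrist_force'])
w=pts(d)
m=((w[...,2]>0.031)&(w[...,2]<0.045)).astype(np.uint8)
n,l,st,c=cv2.connectedComponentsWithStats(m)
for i in range(1,n):
    if st[i,4]>100:
        q=w[l==i]; print(c[i],st[i,4],cv2.minAreaRect(q[:,:2].astype(np.float32)*1000),np.percentile(q[:,2],[5,50,98]))
E
```

```text
2.75 [ 0.6045 -0.3102  0.0365] 15.816775619230958 [ 0.4507  0.1533 -0.4068]
[321.336  192.3172] 4155 ((590.01904296875, -255.9326629638672), (32.06039047241211, 22.468711853027344), 15.577253341674805) [0.0331 0.0346 0.036 ]
[632.7142 236.4425] 1053 ((724.0287475585938, -238.8709716796875), (7.94216775894165, 43.91874313354492), 32.36601257324219) [0.0313 0.0344 0.0391]
[320.7447 402.584 ] 2346 ((619.6156616210938, -359.1566467285156), (31.999948501586914, 23.254602432250977), 17.15093231201172) [0.0324 0.0346 0.0359]
[531.1277 389.983 ] 235 ((718.4141235351562, -322.1370544433594), (12.114912986755371, 6.657723426818848), 8.747345924377441) [0.0315 0.0336 0.0352]
```

View pics/w3.png

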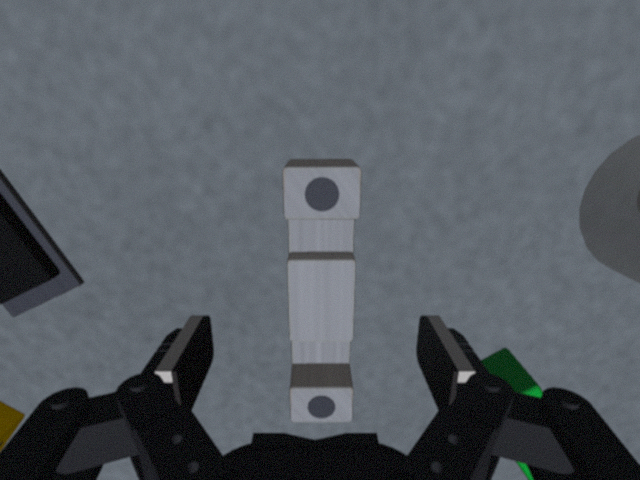

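>>> {"method": "jog_arm", "body": {
  "series": [
    [1,0.13,0.05,1.2,-0.003],
    [1,0.12,0.05,1.1,0],
    [1,0,0,1.0,0],
    [1,0,0,0,0],
    [1,0,0,0,0],
    [-1,0,0,0,0],
    [-1,0,0,0,0],
    [-1,0,0,0,0],
    [-1,0,0,0,0],
    [-1,0,0,0,0]
  ],
  "force": 70
}}

```text
clock: 4.0
ee_pos: [0.6053, -0.3075, 0.0041]
ee_rot: [0.602, 0.799, 0.0, 0.001]
wrist_force: [1.3, 0.5, 5.1]
width: 0.361
```

```bash
python3 - <<'E'
from h import *
s=robot.get_state(); print(s['clock'],s['ee_pos'],jaw()[0],s['wrist_force'],s['width'])
shot('scene','s4'); shot('wrist','w4')
E
```

```text
4.0 [ 0.60529398 -0.30747677  0.00410608] 15.996318939208171 [1.25067492 0.45459367 5.05006968] 0.3614495288274355
```

View pics/w4.png

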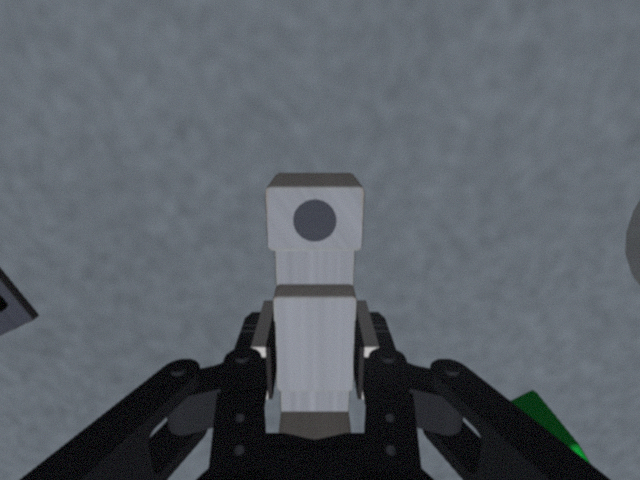

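```bash
python3 - <<'E'
from h import *
np.set_printoptions(precision=4,suppress=True)
for f,b in [('top1',.001),('scene1',.0006)]:
    d=dict(np.load('pics/'+f+'.npz')); w=pts(d); w[...,2]-=b
    for nm,lo,hi in [('plate',.038,.05),('stops',.057,.075),('post',.085,.102),('bed',.02,.035),('bridge',.15,.17)]:
        m=((w[...,2]>lo)&(w[...,2]<hi)&(w[...,0]>.4)&(w[...,0]<.66)&(w[...,1]>-.2)&(w[...,1]<.33)).astype(np.uint8)
        n,l,st,c=cv2.connectedComponentsWithStats(m)
        for i in range(1,n):
            if st[i,4]>12:
                q=w[l==i]; print(f,nm,c[i].round(1),st[i,4],[np.round(v,1) for v in cv2.minAreaRect(q[:,:2].astype(np.float32)*1000)],q.mean(0))
E
```

```text
top1 plate [284.5 246.1] 2678 [array([524.2, 128. ]), array([260.1, 119.8]), np.float64(87.2)] [0.5229 0.1255 0.0439]
top1 stops [261.5 243.1] 55 [array([527.7, 194.4]), array([14.8, 32. ]), np.float64(85.7)] [0.5271 0.1943 0.065 ]
top1 stops [321.4 247.1] 49 [array([518.5,  11.2]), array([13.2, 32.7]), np.float64(84.6)] [0.518  0.0112 0.066 ]
top1 post [246.4 240.6] 44 [array([529.4, 237.4]), array([21.6, 19.2]), np.float64(46.9)] [0.5291 0.2363 0.0935]
top1 bed [241.4 228.2] 33 [array([581.2, 263.9]), array([14.2, 26.7]), np.float64(79.2)] [0.58   0.264  0.0275]
top1 bed [329.6 233.9] 50 [array([566.6, -15.8]), array([26.2, 21.9]), np.float64(0.9)] [ 0.5667 -0.0131  0.0277]
top1 bed [367.7 236.6] 190 [array([ 559.8, -131.7]), array([72.3, 28.1]), np.float64(87.1)] [ 0.5602 -0.1318  0.0277]
top1 bed [255.1 263. ] 107 [array([468.1, 204.5]), array([143.9,  23.2]), np.float64(79.0)] [0.4708 0.2164 0.0272]
top1 bed [315.  266.7] 134 [array([467.2,  52.5]), array([148.3,  25.1]), np.float64(88.8)] [0.4626 0.0305 0.0279]
top1 bed [366.1 268.3] 193 [array([ 461.7, -126.1]), array([71.4, 2
[... 1370 characters left out ...]
1 232.1] 347 [array([588.8, 145.3]), array([256.9,  11.9]), np.float64(87.1)] [0.5895 0.138  0.0268]
scene1 bed [262.1 251.7] 96 [array([440.5, -57.3]), array([54.2, 19.9]), np.float64(65.4)] [ 0.4399 -0.061   0.0276]
scene1 bed [260.3 266.5] 496 [array([468.7, -96.2]), array([131.6,  29.8]), np.float64(87.3)] [ 0.4695 -0.0995  0.0268]
scene1 bed [286.8 289.3] 450 [array([ 567.6, -108.8]), array([116.8,  29.8]), np.float64(87.5)] [ 0.5681 -0.1154  0.027 ]
scene1 bed [315.  285.7] 94 [array([616.3, -63.2]), array([60.2, 19.6]), np.float64(67.6)] [ 0.6146 -0.0684  0.0272]
scene1 bridge [285.6 227.8] 1859 [array([521.1, -54.5]), array([ 66.8, 203.4]), np.float64(87.1)] [ 0.5272 -0.0581  0.159 ]
```

>>> {"method": "jog_arm", "body": {
  "series": [
    [-1,0,0,-0.5,0],
    [-1,0,0,-1.5,0],
    [-1,0,0,-3,0],
    [-1,0,0,-4,0],
    [-1,0,0,-4,0],
    [-1,0,0,-4,0],
    [-1,0,0,-3.5,0],
    [-1,0,0,-2,0],
    [-1,0,0,0,0],
    [-1,0,0,0,0]
  ]
}}

```text
clock: 5.35
ee_pos: [0.6035, -0.3073, 0.227]
ee_rot: [0.602, 0.799, -0.0, -0.001]
wrist_force: [0.0, -0.2, -6.2]
width: 0.357
```

```bash
python3 - <<'E'
from h import *
s=robot.get_state(); print(s['clock'],s['ee_pos'],jaw()[0],s['wrist_force'],s['width'])
plan([.525,.104,.23],.331,10,-1)
E
```

```text
5.35 [ 0.60350449 -0.30732207  0.22700893] 15.984587771549695 [ 5.25004876e-03 -1.87431073e-01 -6.15562123e+00] 0.3568537123081603
[-1, 4.17, 0.38, -0.03, 0.033]
[-1, 4.18, 0.24, -0.03, 0.033]
[-1, 4.19, 0.1, -0.03, 0.033]
[-1, 4.19, -0.04, -0.03, 0.033]
[-1, 4.18, -0.18, -0.03, 0.033]
[-1, 4.18, -0.31, -0.03, 0.033]
[-1, 4.16, -0.45, -0.03, 0.033]
[-1, 4.15, -0.59, -0.03, 0.033]
[-1, 4.12, -0.73, -0.03, 0.033]
[-1, 4.1, -0.86, -0.03, 0.033]
```

>>> {"method": "jog_arm", "body": {
  "series": [
    [-1,2.2,0.2,0,0.033],
    [-1,4.2,0.24,0,0.037],
    [-1,5.0,0.1,0,0.037],
    [-1,5.0,-0.04,0,0.037],
    [-1,5.0,-0.2,0,0.037],
    [-1,5.0,-0.4,0,0.037],
    [-1,5.0,-0.54,0,0.037],
    [-1,5.0,-0.7,0,0.037],
    [-1,3.5,-0.6,0,0.037],
    [-1,1.7,-0.4,0,0.002]
  ]
}}

```text
clock: 6.6
ee_pos: [0.5298, 0.1064, 0.2273]
ee_rot: [0.724, 0.69, -0.001, -0.001]
wrist_force: [0.4, 0.6, -6.0]
width: 0.359
```

>>> {"method": "jog_arm", "body": {
  "series": [
    [-1,0,0,0,0],
    [-1,0,0,0,0],
    [-1,0,0,0,0],
    [-1,0,0,0,0],
    [-1,0,0,0,0],
    [-1,0,0,0,0],
    [-1,0,0,0,0],
    [-1,0,0,0,0],
    [-1,0,0,0,0],
    [-1,0,0,0,0]
  ]
}}

```text
clock: 7.85
ee_pos: [0.5311, 0.1042, 0.2283]
ee_rot: [0.725, 0.689, 0.0, -0.0]
wrist_force: [-0.4, 0.3, -6.4]
width: 0.36
```

```bash
cat > m.py <<'E'
from h import *
import sys
np.set_printoptions(precision=4,suppress=True)
f=sys.argv[1]; d=shot('wrist',f); s=robot.get_state(); print(s['clock'],s['ee_pos'],jaw()[0],s['wrist_force'],s['width'])
w=pts(d)
for nm,lo,hi in [('plate',.038,.05),('stops',.057,.076),('post',.085,.102),('car',.1,.3)]:
    m=((w[...,2]>lo)&(w[...,2]<hi)).astype(np.uint8)
    n,l,st,c=cv2.connectedComponentsWithStats(m)
    for i in range(1,n):
        if st[i,4]>120:
            q=w[l==i]; print(nm,c[i].round(1),st[i,4],[np.round(v,1) for v in cv2.minAreaRect(q[:,:2].astype(np.float32)*1000)],np.median(q,0))
E
python3 m.py w5
```

```text
7.9 [0.5312 0.1041 0.2283] -2.976314281796848 [ 0.3591 -0.79   -6.3518] 0.3584603471453209
plate [305.6 127.2] 23166 [array([525.3, 131.2]), array([257. , 118.4]), np.float64(87.0)] [0.5217 0.1887 0.0447]
plate [128.  168.7] 304 [array([361.5, 153.8]), array([17.9, 54. ]), np.float64(9.3)] [0.3664 0.1564 0.0451]
plate [ 86.4 179.3] 719 [array([332.4, 149.3]), array([36.6, 53.4]), np.float64(5.5)] [0.3218 0.147  0.0448]
plate [227.3 334.3] 145 [array([430.3, -20.2]), array([ 3.1, 23.1]), np.float64(83.0)] [ 0.4306 -0.0201  0.0437]
plate [620.  449.6] 905 [array([ 878.2, -209.8]), array([83.7, 24.5]), np.float64(78.8)] [ 0.8766 -0.2001  0.0453]
stops [307.5 109.5] 713 [array([528.7, 196.2]), array([12.7, 31.8]), np.float64(86.9)] [0.5285 0.1963 0.0666]
stops [221.8 347. ] 262 [array([430.1, -20.3]), array([ 3.7, 23. ]), np.float64(82.6)] [ 0.4305 -0.02    0.0667]
stops [401.9 346.7] 148 [array([609.3, -29.2]), array([ 2.3, 14. ]), np.float64(86.0)] [ 0.6093 -0.0292  0.0664]
stops [177.5 475.5] 123 [array([ 355.3, -196.7]), array([ 5.4, 22.6]), np.float64(34.8)] [ 0.3541 -0.1928  0.0634]
post [306.8  43.6] 905 [array([530.9, 238.1]), array([21.2, 21.1]), np.float64(70.2)] [0.531  0.2376 0.0944]
post [211.3 362.2] 132 [array([427.5, -19.8]), array([ 2.1, 17.8]), np.float64(89.7)] [ 0.4263 -0.0198  0.0902]
car [313.8 351.7] 47750 [array([519.4,  43.4]), array([251.3, 197. ]), np.float64(87.9)] [0.5301 0.1139 0.2591]
```

View pics/w5.png

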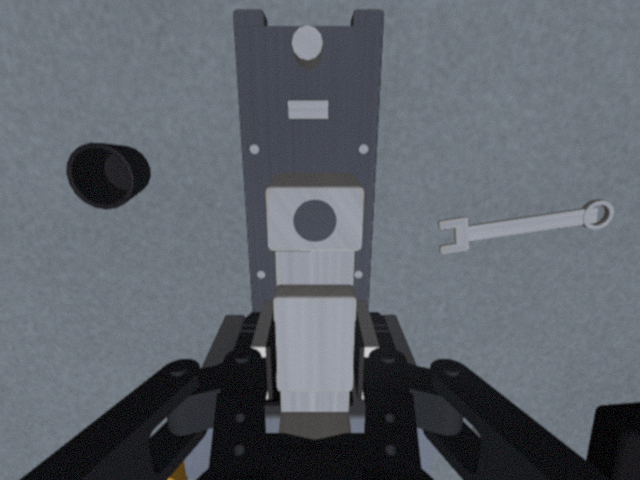

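```bash
cat > car.py <<'E'
from h import *
import sys
np.set_printoptions(precision=5,suppress=True)
d=dict(np.load('pics/'+sys.argv[1]+'.npz')); w=pts(d); s=robot.get_state()
z0=s['ee_pos'][2]; m=np.zeros((480,640),bool); m[180:260,255:375]=1
q=w[m&(w[...,2]>z0+.022)&(w[...,2]<z0+.04)]
r=cv2.minAreaRect(q[:,:2].astype(np.float32)*1000); print(len(q),r,np.median(q,0))
m[:]=0; m[295:385,285:345]=1; b=w[m]; A=np.c_[b[:,:2],np.ones(len(b))]; c=np.linalg.lstsq(A,b[:,2],rcond=None)[0]; print('boss tilt',c[:2],'z',np.median(b[:,2])-z0, 'rel ear', np.median(q[:,2])-z0)
A=np.c_[q[:,:2],np.ones(len(q))]; print('ear tilt',np.linalg.lstsq(A,q[:,2],rcond=None)[0][:2])
y=jaw()[1]; rel=np.array(r[0])/1000-s['ee_pos'][:2]; print('ear in tool xy mm',1000*rel@y[:2,0],1000*rel@y[:2,1], 'tool z',y[:,2])
E
python3 car.py w5; cp car.py car4.py; python3 - <<'E'
from h import *
d=dict(np.load('pics/w4.npz')); w=pts(d)
m=np.zeros((480,640),bool); m[180:260,255:375]=1
q=w[m&(w[...,2]>.03)]; print(cv2.minAreaRect(q[:,:2].astype(np.float32)*1000),np.median(q,0))
E
```

```text
6540 ((532.0892944335938, 157.60122680664062), (21.953027725219727, 32.12286376953125), 86.76399230957031) [0.53216 0.15886 0.25879]
 ** On entry to DLASCL parameter number  4 had an illegal value
 ** On entry to DLASCL parameter number  4 had an illegal value
((588.703125, -256.11224365234375), (32.07448196411133, 22.12506866455078), 15.964056015014648) [ 0.5884346  -0.25512201  0.03458349]Traceback (most recent call last):
  File "car.py", line 8, in <module>
    m[:]=0; m[295:385,285:345]=1; b=w[m]; A=np.c_[b[:,:2],np.ones(len(b))]; c=np.linalg.lstsq(A,b[:,2],rcond=None)[0]; print('boss tilt',c[:2],'z',np.median(b[:,2])-z0, 'rel ear', np.median(q[:,2])-z0)
                                                                              ~~~~~~~~~~~~~~~^^^^^^^^^^^^^^^^^^^^^
    x, resids, rank, s = _umath_linalg.lstsq(a, b, rcond,
                         ~~~~~~~~~~~~~~~~~~~^^^^^^^^^^^^^
                                             signature=signature)
                                             ^^^^^^^^^^^^^^^^^^^^
    raise LinAlgError("SVD did not converge in Linear Least Squares")
numpy.linalg.LinAlgError: SVD did not converge in Linear Least Squares
```

>>> {"method": "jog_arm", "body": {
  "series": [
    [-1,0,-0.26,1,0],
    [-1,0.03,-0.27,2,0],
    [-1,0,0,2.5,0],
    [-1,0,0,2.5,0],
    [-1,0,0,2.5,0],
    [-1,0,0,2.5,0],
    [-1,0,0,2,0],
    [-1,0,0,1,0],
    [-1,0,0,0,0],
    [-1,0,0,0,0]
  ]
}}

```text
clock: 9.15
ee_pos: [0.5264, 0.1049, 0.069]
ee_rot: [0.725, 0.688, 0.001, 0.0]
wrist_force: [-0.7, 0.4, -6.7]
width: 0.364
```

```bash
python3 m.py w6; sed -i '/boss tilt/d' car.py; python3 car.py w6
```

```text
9.2 [0.5265 0.1049 0.0691] -2.9819492021161778 [ 0.8021  0.5798 -6.6319] 0.35981728925373113
plate [313.  143.5] 67186 [array([526.4, 146.9]), array([175.8, 118.8]), np.float64(87.0)] [0.5284 0.1828 0.0446]
plate [356.  411.7] 589 [array([545.1,  29.8]), array([38.7,  9. ]), np.float64(89.8)] [0.5445 0.026  0.0447]
plate [272.8 412.1] 563 [array([496.3,  32.1]), array([38.9,  8.9]), np.float64(84.0)] [0.4962 0.0284 0.0448]
plate [184.5 473.9] 299 [array([434.7, -20.3]), array([ 6.4, 17.1]), np.float64(67.4)] [ 0.4349 -0.0201  0.0424]
plate [444.1 473.7] 313 [array([600.8, -28.9]), array([17.7,  6.2]), np.float64(13.5)] [ 0.6004 -0.0287  0.0426]
stops [312.9   3.6] 285 [array([530.4, 228.9]), array([ 3.4, 14.3]), np.float64(87.8)] [0.5305 0.2282 0.0619]
stops [313.1  98.4] 3357 [array([528.9, 196.5]), array([13.8, 32.1]), np.float64(87.0)] [0.5289 0.1965 0.0666]
stops [314.1 174.3] 260 [array([527.8, 168.9]), array([ 0.8, 30.4]), np.float64(87.1)] [0.5278 0.169  0.0712]
post [314.3 215. ] 6783 [array([527.3, 158.4]), array([22. , 32.2]), np.float64(87.0)] [0.5274 0.1601 0.0995]
post [314.4 338.9] 9907 [array([524.5, 104.4]), array([44.8, 58.1]), np.float64(86.6)] [0.5247 0.1106 0.0915]
post [314.4 428.4] 1044 [array([522.3,  61. ]), array([ 3.9, 32. ]), np.float64(85.2)] [0.5221 0.0612 0.0891]
car [314.8 221.5] 764 [array([527.6, 157.9]), array([15.2, 16. ]), np.float64(26.7)] [0.5276 0.158  0.1004]
car [314.5 426.6] 44962 [array([524.4, 108.8]), array([ 34. , 126.3]), np.float64(87.0)] [0.5251 0.1156 0.1416]
6535 ((527.3182983398438, 158.35890197753906), (22.013607025146484, 32.150794982910156), 87.00349426269531) [0.52739 0.15961 0.09951]
ear tilt [-0.00435 -0.06838]
ear in tool xy mm 53.425932504849456 -1.9466765563463453 tool z [ 0.00146  0.00028 -1.     ]
```

View pics/w6.png

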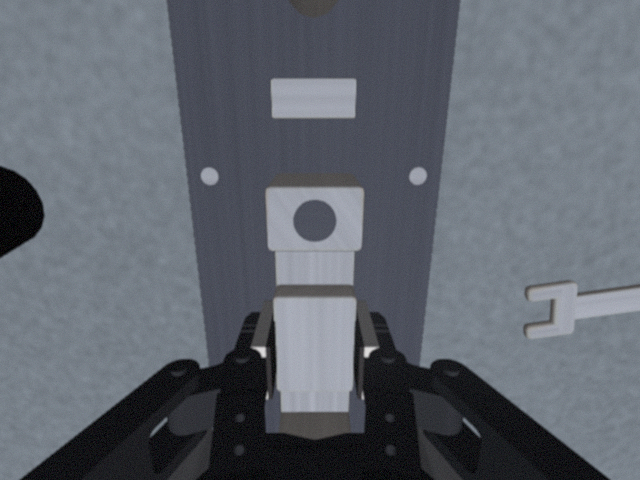

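```bash
python3 - <<'E'
from h import *
d=dict(np.load('pics/w6.npz')); w=pts(d)
for nm,(a,b,c,e) in dict(ear=(192,246,272,358),bar=(255,280,282,348),boss=(302,384,284,346),bar2=(395,408,290,340),plate=(60,140,200,260)).items():
    q=w[a:b,c:e].reshape(-1,3); q=q[np.isfinite(q).all(1)]; md=np.median(q[:,2]); q=q[abs(q[:,2]-md)<.004]
    A=np.c_[q[:,:2]-q[:,:2].mean(0),np.ones(len(q))]; print(nm,len(q),q.mean(0).round(4),np.linalg.lstsq(A,q[:,2],rcond=None)[0].round(4))
E
```

```text
ear 4626 [0.5274 0.1588 0.0997] [-0.0016  0.0009  0.0997]
bar 1641 [0.5261 0.1336 0.0796] [0.0026 0.0099 0.0796]
boss 5065 [0.5247 0.1064 0.0916] [0.0001 0.0011 0.0916]
bar2 647 [0.5226 0.0672 0.0796] [0.0026 0.0401 0.0796]
plate 4781 [0.4927 0.199  0.0447] [ 0.0021 -0.0001  0.0447]
```

>>> {"method": "jog_arm", "body": {
  "series": [
    [-1,0,-0.04,0.5,0],
    [-1,0,0,0.5,0],
    [-1,0,0,0.4,0],
    [-1,0,0,0.2,0],
    [-1,0,0,0.1,0],
    [-1,0,0,0.1,0],
    [-1,0,0,0.1,0],
    [-1,0,0,0.05,0],
    [-1,0,0,0,0],
    [-1,0,0,0,0]
  ]
}}

```text
clock: 10.45
ee_pos: [0.5255, 0.1047, 0.0488]
ee_rot: [0.725, 0.688, 0.0, 0.0]
wrist_force: [-0.2, 0.5, -5.8]
width: 0.359
```

```bash
python3 m.py w7|egrep -v "plate|car"; python3 car.py w7
```

```text
10.5 [0.5255 0.1047 0.0488] -2.980346270021936 [ 0.5261 -0.7666 -6.0243] 0.3597176656923551
stops [315.5  93.8] 4607 [array([528.9, 196.5]), array([14. , 32.2]), np.float64(87.0)] [0.5289 0.1966 0.0666]
stops [314.  181.1] 755 [array([527. , 168.6]), array([ 1. , 30.9]), np.float64(86.8)] [0.5269 0.1688 0.0679]
stops [314.4 338.9] 15722 [array([523.5,  99.4]), array([82.5, 58.2]), np.float64(86.9)] [0.5235 0.1104 0.0705]
post [232.  366.8] 2382 [array([497.9, 113.6]), array([20.3, 40.2]), np.float64(50.4)] [0.5002 0.1174 0.0962]
post [397.1 366.8] 2399 [array([550.3, 110.9]), array([40.1, 20.2]), np.float64(34.3)] [0.5486 0.1145 0.0961]
6539 ((526.42236328125, 158.0953826904297), (22.032573699951172, 32.093074798583984), 87.08662414550781) [0.5265  0.15946 0.07935]
ear tilt [-0.00401 -0.06801]
ear in tool xy mm 53.366525539615644 -1.8766602684439506 tool z [ 0.00014 -0.00001 -1.     ]
```

>>> {"method": "jog_arm", "body": {
  "series": [
    [-1,0.03,0.04,0,0],
    [-1,0,0,0,0],
    [-1,0,0,0.02,0],
    [-1,0,0,0.02,0],
    [-1,0,0,0.02,0],
    [-1,0,0,0.01,0],
    [-1,0,0,0.01,0],
    [-1,0,0,0,0],
    [-1,0,0,0,0],
    [-1,0,0,0,0]
  ]
}}

```text
clock: 11.75
ee_pos: [0.5258, 0.105, 0.0481]
ee_rot: [0.725, 0.688, -0.0, 0.0]
wrist_force: [-1.4, -0.7, -2.5]
width: 0.357
```

```bash
python3 m.py w8|egrep -v "plate|car"; python3 car.py w8
```

```text
11.8 [0.5259 0.105  0.0481] -2.9789707617580365 [-1.8828 -0.0398 -1.9886] 0.3617580520667412
stops [314.5  94.8] 4626 [array([528.9, 196.5]), array([13.9, 32.2]), np.float64(87.0)] [0.5289 0.1966 0.0666]
stops [314.3 181.3] 780 [array([527.4, 168.9]), array([ 1. , 30.9]), np.float64(86.9)] [0.5276 0.1691 0.0675]
stops [314.4 339.1] 15774 [array([523.7, 100. ]), array([82. , 58.1]), np.float64(87.0)] [0.5239 0.1107 0.0698]
post [229.2 367.8] 2545 [array([498.1, 114. ]), array([19.9, 40.1]), np.float64(51.1)] [0.4997 0.1178 0.0961]
post [399.9 367.9] 2564 [array([550.9, 111.3]), array([39.8, 20.2]), np.float64(34.0)] [0.5499 0.1148 0.0961]
6538 ((526.759033203125, 158.35035705566406), (22.090696334838867, 32.318233489990234), 86.67498016357422) [0.52689 0.15966 0.07857]
ear tilt [-0.00352 -0.06472]
ear in tool xy mm 53.335041750429795 -1.9005695020515647 tool z [ 0.00007 -0.00007 -1.     ]
```

>>> {"method": "jog_arm", "body": {
  "series": [
    [-1,0,0,0.02,0],
    [-1,0,0,0.01,0],
    [-1,0,0,0,0],
    [-1,0,0,0,0],
    [0.2,0,0,0,0],
    [0.2,0,0,0,0],
    [0.5,0,0,0,0],
    [0.5,0,0,0,0],
    [0.5,0,0,0,0],
    [0.5,0,0,0,0]
  ]
}}

```text
clock: 13.05
ee_pos: [0.5259, 0.105, 0.0477]
ee_rot: [0.725, 0.688, 0.0, 0.0]
wrist_force: [-0.0, 0.2, -0.1]
width: 0.748
```

```bash
python3 m.py w9|egrep -v "plate|car"; python3 car.py w9
```

```text
13.1 [0.5259 0.105  0.0477] -2.9776418393385646 [ 0.4772 -0.1309  0.4411] 0.7527674156704971
stops [314.4  94.8] 4634 [array([528.9, 196.5]), array([13.8, 32.1]), np.float64(87.0)] [0.5289 0.1966 0.0666]
stops [314.2 181.4] 771 [array([527.4, 168.9]), array([ 1. , 30.9]), np.float64(87.1)] [0.5273 0.1691 0.0673]
stops [314.4 340.8] 14265 [array([523.9, 102.7]), array([88.5, 32.2]), np.float64(86.8)] [0.5239 0.1084 0.0698]
stops [224.7 331.6] 1235 [array([490.7, 108.8]), array([14. , 23.1]), np.float64(34.3)] [0.4915 0.1142 0.0681]
stops [404.5 331.7] 1230 [array([557.5, 104.9]), array([23.3, 14.2]), np.float64(51.1)] [0.5573 0.1097 0.0682]
post [195.3 369.8] 1851 [array([486.2, 112.4]), array([18.9, 29.5]), np.float64(50.7)] [0.4887 0.1162 0.0933]
post [433.9 369.7] 1880 [array([562.5, 108.3]), array([28.9, 18.8]), np.float64(33.2)] [0.5608 0.1131 0.0936]
6586 ((526.8399047851562, 158.03338623046875), (22.76544189453125, 32.11383056640625), 87.13233947753906) [0.52686 0.15977 0.07858]
ear tilt [-0.00334 -0.07217]
ear in tool xy mm 53.0137444013616 -1.8161645298061895 tool z [ 0.00006 -0.00001 -1.     ]
```

View pics/w9.png

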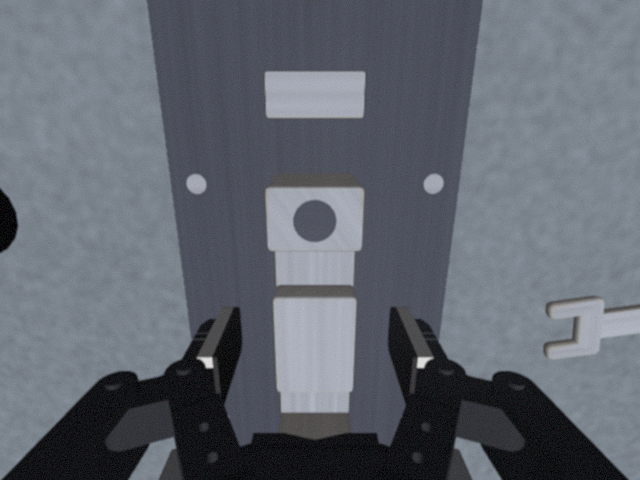

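>>> {"method": "jog_arm", "body": {
  "series": [
    [0.5,0,0,-0.3,0],
    [0.5,0,0,-0.8,0],
    [0.5,0,0,-2,0],
    [0.5,0,0,-3,0],
    [0.5,0,0,-4,0],
    [1,0,0,-4,0],
    [1,0,0,-3,0],
    [1,0,0,-1.2,0],
    [1,0,0,0,0],
    [1,0,0,0,0]
  ]
}}

```text
clock: 14.35
ee_pos: [0.5252, 0.1047, 0.2294]
ee_rot: [0.725, 0.689, -0.001, -0.001]
wrist_force: [-0.6, -0.3, -1.2]
width: 1.006
```

```bash
cat > chk.py <<'E'
from h import *
import sys
np.set_printoptions(precision=4,suppress=True)
f,cam=sys.argv[1:3]
d=shot(cam,f); w=pts(d); s=robot.get_state(); print(s['clock'],s['ee_pos'],jaw()[0],s['wrist_force'],s['width'])
for nm,lo,hi in [('boss',.066,.0735),('stop',.063,.070),('ear',.0755,.082),('post',.09,.1)]:
    m=((w[...,2]>lo)&(w[...,2]<hi)&(w[...,0]>.4)&(w[...,0]<.66)&(w[...,1]>-.2)&(w[...,1]<.33)).astype(np.uint8)
    n,l,st,c=cv2.connectedComponentsWithStats(m)
    for i in range(1,n):
        if st[i,4]>(200 if cam=='wrist' else 20):
            q=w[l==i]; print(nm,c[i].round(1),st[i,4],[np.round(v,1) for v in cv2.minAreaRect(q[:,:2].astype(np.float32)*1000)],np.median(q,0))
E
python3 chk.py w10 wrist
```

```text
14.4 [0.5252 0.1047 0.2293] -2.975375115179305 [ 0.2317 -0.4469 -0.3366] 1.0023301146339325
boss [315.4 109.9] 576 [array([528.5, 196.1]), array([13.5, 31.3]), np.float64(87.0)] [0.5281 0.1962 0.0668]
boss [315.6 221.5] 1787 [array([523.8, 104.1]), array([44.3, 32. ]), np.float64(86.9)] [0.5239 0.1055 0.0706]
boss [315.9 313.3] 361 [array([519.5,  13.1]), array([13.7, 31. ]), np.float64(87.5)] [0.5196 0.013  0.0669]
stop [315.5 110. ] 754 [array([528.5, 196.1]), array([13.5, 31.4]), np.float64(87.0)] [0.5285 0.1961 0.0666]
stop [315.9 312.4] 465 [array([519.6,  13. ]), array([14.2, 31.2]), np.float64(85.9)] [0.5196 0.0138 0.0666]
ear [315.5 160.4] 1109 [array([526.5, 158. ]), array([22.1, 31.7]), np.float64(86.9)] [0.5266 0.1582 0.0786]
ear [315.5 282.1] 807 [array([521. ,  50.8]), array([21.7, 31.9]), np.float64(87.0)] [0.5211 0.0515 0.0787]
post [315.7  43.7] 873 [array([530.8, 238. ]), array([21.1, 21.1]), np.float64(71.6)] [0.5308 0.2379 0.0945]
```

View pics/w10.png

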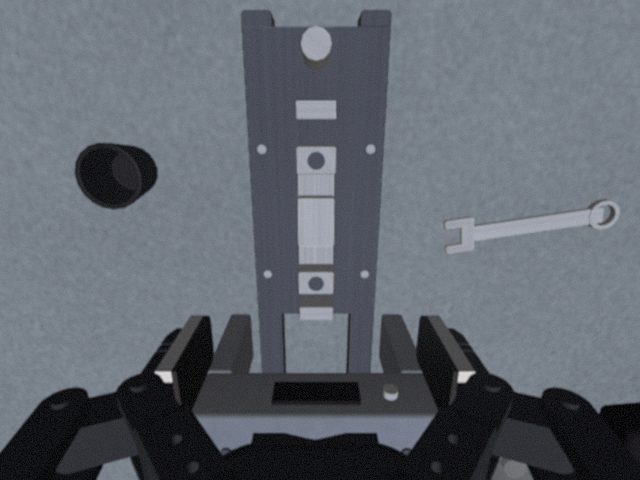

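>>> {"method": "jog_arm", "body": {
  "series": [
    [-1,2,0,0,0],
    [-1,4,0.02,0,0],
    [-1,4,0.02,0,0],
    [-1,4,0.02,0,0],
    [-1,2.8,0.01,0,0],
    [-1,1,0,2,0],
    [-1,0,0,4,0],
    [-1,0,0,3.5,0],
    [-1,0,0,1.5,0],
    [-1,0,0,0,0]
  ]
}}

```text
clock: 15.65
ee_pos: [0.5352, 0.2816, 0.1191]
ee_rot: [0.725, 0.688, -0.001, -0.0]
wrist_force: [0.1, 0.3, 1.1]
width: -0.001
```

```bash
python3 - <<'E'
from h import *
s=robot.get_state(); print(s['clock'],s['ee_pos'],jaw()[0],s['wrist_force'],s['width'],s['joint_pos'])
shot('wrist','w11');d=shot('scene','s11'); cv2.imwrite('pics/s11c.png',cv2.resize(d['img'][80:330,200:440,::-1],None,fx=2.4,fy=2.4))
E
```

```text
15.65 [0.5352131  0.28162253 0.11913686] -3.0069024313419987 [0.08955955 0.33276937 1.0802411 ] -0.0012084758610037992 [-0.19774651  0.54744122 -0.50795294  1.73234822  0.31671341  0.9472924
 -0.88379483]
```

View pics/s11c.png

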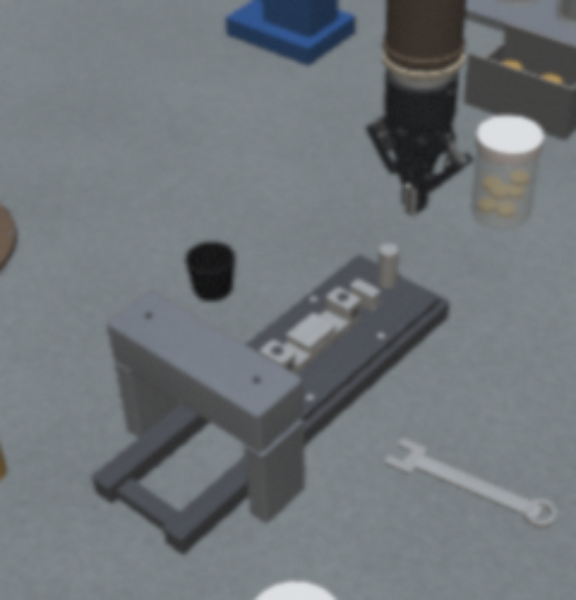

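View pics/w11.png

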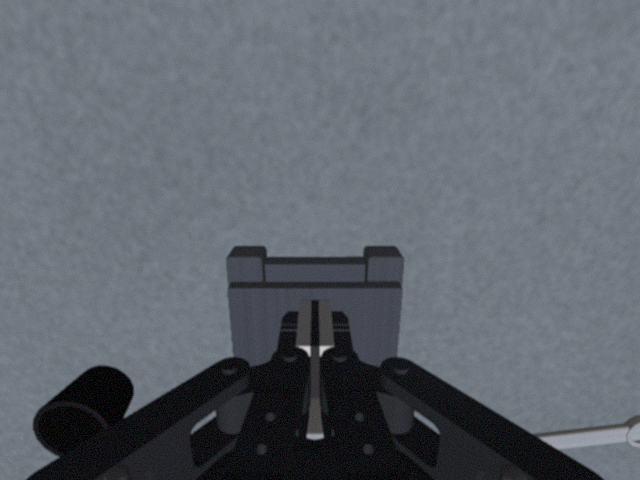

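>>> {"method": "jog_arm", "body": {
  "series": [
    [-1,0,0,1.5,0],
    [-1,0,0,2,0],
    [-1,0,0,1.4,0],
    [-1,0,0,0.5,0],
    [-1,-0.5,0,0,0],
    [-1,-0.5,0,0,0],
    [-1,-0.4,0,0,0],
    [-1,-0.2,0,0,0],
    [-1,-0.2,0,0,0],
    [-1,-0.2,0,0,0]
  ]
}}

```text
clock: 17.0
ee_pos: [0.5348, 0.2627, 0.0668]
ee_rot: [0.725, 0.689, 0.0, 0.0]
wrist_force: [-0.6, -0.5, 0.3]
width: 0.006
```

>>> {"method": "jog_arm", "body": {
  "series": [
    [-1,-0.2,0,0,0],
    [-1,-0.2,0,0,0],
    [-1,-0.2,0,0,0],
    [-1,-0.2,0,0,0],
    [-1,-0.3,0,0,0],
    [-1,-0.35,0,0,0],
    [-1,-0.4,0,0,0],
    [-1,-0.5,0,0,0],
    [-1,-0.5,0,0,0],
    [-1,-0.5,0,0,0]
  ]
}}

```text
clock: 18.25
ee_pos: [0.5331, 0.2288, 0.0667]
ee_rot: [0.725, 0.688, -0.0, 0.0]
wrist_force: [0.1, 2.7, -1.1]
width: -0.003
```

```bash
python3 chk.py t12 top; python3 -c "
from h import *
d=dict(np.load('pics/t12.npz'));cv2.imwrite('pics/t12c.png',cv2.resize(d['img'][180:300,200:400,::-1],None,fx=3.5,fy=3.5))"
```

```text
18.3 [0.5331 0.2278 0.0666] -3.0255170110206606 [-0.5024  1.6005  1.3036] 9.272920715820458e-05
boss [302.4 245.4] 96 [array([520.8,  70.9]), array([43.5, 32.6]), np.float64(87.6)] [0.5229 0.0688 0.0701]
stop [304.4 244.2] 40 [array([520.4,  65.9]), array([31.2, 33.5]), np.float64(0.7)] [0.5271 0.063  0.0681]
ear [319.2 246.6] 50 [array([518. ,  17.3]), array([21.9, 31.2]), np.float64(81.7)] [0.5178 0.0184 0.079 ]
```

View pics/t12c.png

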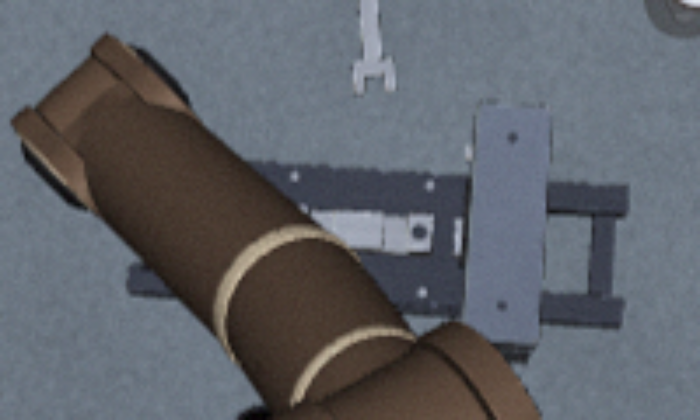

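>>> {"method": "jog_arm", "body": {
  "series": [
    [-1,-0.6,-0.02,0,0],
    [-1,-0.7,-0.02,0,0],
    [-1,-0.8,-0.02,0,0],
    [-1,-0.8,-0.02,0,0],
    [-1,-0.8,0,0,0],
    [-1,-0.8,0,0,0],
    [-1,-0.8,0,0,0],
    [-1,-0.8,0,0,0],
    [-1,-0.8,0,0,0],
    [-1,-0.8,0,0,0]
  ]
}}

```text
clock: 19.55
ee_pos: [0.5282, 0.152, 0.0667]
ee_rot: [0.725, 0.689, -0.0, -0.0]
wrist_force: [1.3, 2.8, 0.9]
width: -0.0
```

>>> {"method": "jog_arm", "body": {
  "series": [
    [-1,-0.7,0,0,0],
    [-1,-0.6,0,0,0],
    [-1,-0.5,0,0,0],
    [-1,-0.4,0,0,0],
    [-1,-0.35,0,0,0],
    [-1,-0.3,0,0,0],
    [-1,-0.25,0,0,0],
    [-1,-0.2,0,0,0],
    [-1,-0.2,0,0,0],
    [-1,-0.2,0,0,0]
  ]
}}

```text
clock: 20.8
ee_pos: [0.5263, 0.1154, 0.0667]
ee_rot: [0.725, 0.689, -0.0, -0.0]
wrist_force: [1.1, 1.9, 0.6]
width: -0.001
```

```bash
python3 chk.py s13 scene; python3 -c "
from h import *
d=dict(np.load('pics/s13.npz'));cv2.imwrite('pics/s13c.png',cv2.resize(d['img'][80:330,200:440,::-1],None,fx=2.4,fy=2.4))"
```

```text
20.85 [0.5262 0.115  0.0666] -2.996508243601893 [-0.5237  1.1638  1.9286] 0.0025670868408780912
boss [317.1 229.5] 31 [array([526.9,  52.7]), array([13.4, 34.7]), np.float64(76.5)] [0.5297 0.0515 0.0673]
boss [256.2 242.4] 25 [array([436.5, -72.5]), array([29.5, 16. ]), np.float64(45.5)] [ 0.4405 -0.0772  0.0704]
boss [275.  264.6] 34 [array([ 523. , -100.3]), array([35.3, 15.2]), np.float64(33.0)] [ 0.5254 -0.1032  0.0695]
boss [315.1 273.2] 48 [array([616.9, -63.5]), array([60. , 20.5]), np.float64(65.1)] [ 0.6184 -0.07    0.0705]
boss [264.  272.2] 40 [array([ 515.5, -131.5]), array([12.4, 31.7]), np.float64(88.9)] [ 0.5176 -0.1314  0.0669]
stop [316.4 229.2] 44 [array([526.5,  52.4]), array([12.6, 34.2]), np.float64(86.0)] [0.5258 0.0519 0.0668]
stop [256.7 243. ] 24 [array([437. , -71.2]), array([31.9, 15.4]), np.float64(46.1)] [ 0.4408 -0.0742  0.066 ]
stop [285.2 255.3] 21 [array([520.9, -61.6]), array([28.9,  4.9]), np.float64(5.6)] [ 0.5196 -0.0612  0.0655]
stop [275.7 265.7] 33 [array([518.9, -96.9]), array([24. , 32.1]), np.float64(86.3)] [ 0.5301 -0.1031  0.0661]
stop [31
[... 172 characters left out ...]
np.float64(86.5)] [ 0.5176 -0.1321  0.0662]
ear [330.2 217.1] 31 [array([536.2, 102.1]), array([44.2, 14.8]), np.float64(64.4)] [0.5363 0.0929 0.0786]
ear [274.9 260.2] 99 [array([518.2, -94.5]), array([22.5, 33.4]), np.float64(83.8)] [ 0.5194 -0.0952  0.078 ]
ear [314.1 271.5] 47 [array([616.7, -63.9]), array([60.2, 23.3]), np.float64(62.4)] [ 0.6182 -0.0749  0.0789]
post [328.8 211.6] 77 [array([530.4,  98.9]), array([28.1, 34.5]), np.float64(10.4)] [0.5312 0.0974 0.0948]
post [253.  236.1] 21 [array([433.7, -78.2]), array([20. ,  9.7]), np.float64(24.2)] [ 0.437  -0.0779  0.0935]
post [313.9 266.5] 79 [array([616.9, -63.5]), array([61. , 22.5]), np.float64(63.8)] [ 0.6178 -0.0724  0.0955]
```

View pics/s13c.png

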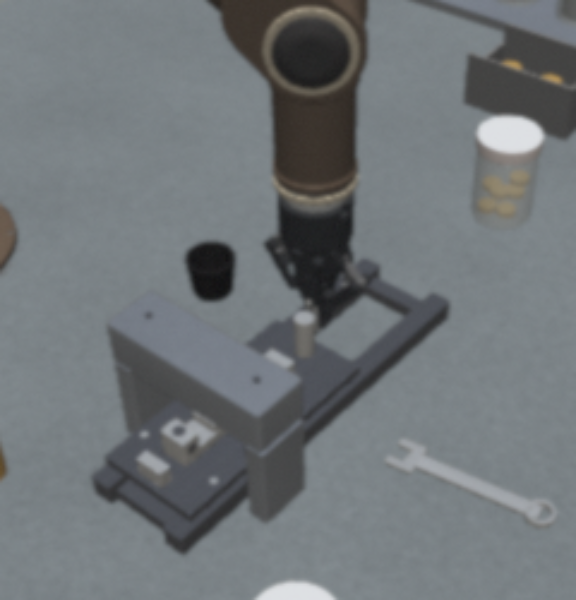

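>>> {"method": "jog_arm", "body": {
  "series": [
    [-1,-0.2,0,0,0],
    [-1,-0.2,0,0,0],
    [-1,-0.2,0,0,0],
    [-1,-0.2,0,0,0],
    [-1,-0.15,0,0,0],
    [-1,-0.15,0,0,0],
    [-1,-0.1,0,0,0],
    [-1,-0.1,0,0,0],
    [-1,-0.1,0,0,0],
    [-1,-0.1,0,0,0]
  ]
}}

```text
clock: 22.1
ee_pos: [0.5255, 0.1017, 0.0667]
ee_rot: [0.725, 0.689, 0.001, -0.0]
wrist_force: [0.6, 6.9, -2.3]
width: -0.002
```

```bash
python3 chk.py s14 scene | egrep -v "^post|61[67]\."
```

```text
22.15 [0.5255 0.1017 0.0667] -2.9334405909501458 [ 0.5178  5.6231 -2.4886] -0.0020001611882306362
boss [257.  242.2] 26 [array([438.6, -71.9]), array([31.1, 15.2]), np.float64(47.0)] [ 0.4418 -0.0726  0.0698]
boss [283.  256.1] 72 [array([517.8, -68.1]), array([16.9, 33.8]), np.float64(85.8)] [ 0.5215 -0.0691  0.0699]
boss [271.1 268.3] 29 [array([ 523.5, -116. ]), array([32.5, 16.9]), np.float64(35.4)] [ 0.5265 -0.1175  0.0706]
boss [259.3 276. ] 31 [array([ 515.7, -145.8]), array([13.4, 30.6]), np.float64(83.1)] [ 0.5163 -0.1462  0.0672]
stop [256.3 243.3] 28 [array([436.8, -72.4]), array([32.2, 17.5]), np.float64(39.3)] [ 0.4413 -0.0754  0.0663]
stop [284.  258.3] 33 [array([521.5, -71.3]), array([31.7, 13.8]), np.float64(13.8)] [ 0.5277 -0.0727  0.0679]
stop [271.3 269.4] 25 [array([ 520.6, -114.8]), array([34.4, 15.9]), np.float64(28.1)] [ 0.5265 -0.117   0.0656]
stop [259.6 276. ] 70 [array([ 515.1, -145. ]), array([15.3, 34.2]), np.float64(83.7)] [ 0.516  -0.1455  0.066 ]
ear [326.4 220.3] 24 [array([535.8,  86.4]), array([39.9, 10.2]), np.float64(68.3)] [0.5349 0.0776 0.0791]
ear [255.2 239.9] 24 [array([435.5, -74.1]), array([24.3, 11.5]), np.float64(37.2)] [ 0.4397 -0.0765  0.0786]
ear [270.6 263.3] 96 [array([ 516.7, -108. ]), array([22.6, 31.8]), np.float64(86.4)] [ 0.5173 -0.1075  0.0783]
ear [314.3 271.4] 46 [array([618.1, -64. ]), array([61.2, 21.7]), np.float64(67.1)] [ 0.618  -0.0724  0.0794]
```

>>> {"method": "jog_arm", "body": {
  "series": [
    [-1,-0.1,0,0,0],
    [-1,-0.1,0,0,0],
    [-1,-0.1,0,0,0],
    [-1,0,0,0,0],
    [-1,0,0,0,0],
    [-1,0,0,0,0],
    [-1,0,0,0,0],
    [-1,0,0,0,0],
    [-1,0,0,0,0],
    [-1,0,0,0,0]
  ]
}}

```text
clock: 23.4
ee_pos: [0.5256, 0.1016, 0.0668]
ee_rot: [0.724, 0.69, 0.002, -0.001]
wrist_force: [1.5, 13.6, -4.3]
width: -0.002
```

```bash
python3 chk.py s15 scene | egrep -v "^post|61[67]\."
```

```text
23.45 [0.5256 0.1017 0.0668] -2.8086714517841465 [ 1.8506 13.5677 -5.7576] 0.0037948136291899143
boss [257.1 242.1] 23 [array([438.4, -71.7]), array([31.5, 14.4]), np.float64(48.7)] [ 0.4412 -0.0725  0.0692]
boss [283.  256.2] 74 [array([519.3, -69.3]), array([17.4, 32.8]), np.float64(88.3)] [ 0.5209 -0.0693  0.0699]
boss [271.3 268.2] 32 [array([ 518.8, -114.8]), array([36.8, 17.3]), np.float64(26.0)] [ 0.5298 -0.1171  0.0697]
boss [258.7 275.9] 30 [array([ 516.3, -146.8]), array([12.5, 31.6]), np.float64(85.7)] [ 0.5121 -0.1482  0.0679]
stop [256.5 243. ] 26 [array([436.2, -71. ]), array([32.2, 14.1]), np.float64(43.4)] [ 0.4402 -0.0752  0.066 ]
stop [283.4 257.2] 53 [array([519.4, -69.2]), array([17.5, 32.8]), np.float64(88.4)] [ 0.5231 -0.0698  0.0685]
stop [271.7 269.6] 29 [array([ 522.3, -115.9]), array([33.1, 16.2]), np.float64(32.3)] [ 0.5312 -0.1169  0.0661]
stop [259.5 276.1] 69 [array([ 515.3, -145.4]), array([16.4, 33.6]), np.float64(88.4)] [ 0.5153 -0.1454  0.0659]
stop [311.5 277. ] 37 [array([613.4, -76.1]), array([37.9, 17. ]), np.float64(53.3)] [ 0.6171 -0.0823  0.0667]
ear [256.3 240.4] 21 [array([439.1, -73.7]), array([19.9, 10.7]), np.float64(43.4)] [ 0.4412 -0.0751  0.0785]
ear [270.4 263.2] 96 [array([ 517. , -108.5]), array([31.2, 22. ]), np.float64(0.3)] [ 0.5172 -0.1095  0.0782]
ear [317.9 269.9] 32 [array([618.7, -57.8]), array([54. ,  3.9]), np.float64(87.3)] [ 0.6186 -0.0596  0.0787]
```

>>> {"method": "jog_arm", "body": {
  "series": [
    [-1,0.3,0,0,0],
    [-1,0.5,0,0,0],
    [-1,1,0,0,0],
    [-1,2,0,0,0],
    [-1,2,0,0,0],
    [-1,1,0,-2,0],
    [-1,0,0,-4,0],
    [-1,0,0,-4,0],
    [-1,0,0,-4,0],
    [-1,0,0,-2,0]
  ]
}}

```text
clock: 24.7
ee_pos: [0.5294, 0.1674, 0.2292]
ee_rot: [0.725, 0.689, 0.001, 0.001]
wrist_force: [-0.2, 0.1, -0.3]
width: -0.0
```

```bash
python3 chk.py s16 scene | egrep -v "61[67]\."; python3 chk.py w16 wrist;  python3 -c "
from h import *
d=dict(np.load('pics/s16.npz'));cv2.imwrite('pics/s16c.png',cv2.resize(d['img'][160:330,220:390,::-1],None,fx=3.5,fy=3.5,interpolation=cv2.INTER_CUBIC))"
```

```text
24.75 [0.5302 0.1678 0.2311] -2.8971492557349845 [0.977  1.0218 2.4342] -0.0075082958499485845
boss [283.  256.3] 73 [array([519.1, -69. ]), array([16.2, 33.4]), np.float64(86.6)] [ 0.5207 -0.0694  0.0703]
boss [271.5 268.5] 37 [array([ 519.8, -115.2]), array([36.2, 17.1]), np.float64(27.8)] [ 0.5298 -0.1164  0.0687]
boss [259.2 275.6] 36 [array([ 515.5, -145.7]), array([14.1, 32.5]), np.float64(87.8)] [ 0.5142 -0.1453  0.0669]
stop [256.7 242.8] 26 [array([436.9, -71.6]), array([31.8, 14.3]), np.float64(42.1)] [ 0.4401 -0.0754  0.0668]
stop [284.1 258.5] 28 [array([526.3, -69.5]), array([16.2, 17.9]), np.float64(82.2)] [ 0.5243 -0.0724  0.0674]
stop [272.7 269.8] 30 [array([ 527.2, -113.7]), array([25.8, 13.7]), np.float64(46.8)] [ 0.5302 -0.1168  0.0666]
stop [259.6 276.2] 73 [array([ 515.5, -145.1]), array([15.2, 32.6]), np.float64(88.4)] [ 0.5161 -0.1455  0.0661]
ear [254.9 239.9] 22 [array([434.6, -75.9]), array([27.7, 13.9]), np.float64(29.8)] [ 0.44   -0.077   0.0789]
ear [270.7 263.3] 95 [array([ 518.4, -107.9]), array([22. , 33.6]), np.float64(83.5)] [ 0.5189 -0.1078  0.0785]
post [323.3 215.7] 48 [array([527. ,  80.2]), array([19.4, 21.2]), np.float64(54.0)] [0.5282 0.0797 0.0937]
post [252.1 235.3] 21 [array([431.9, -77.5]), array([27.4,  5.9]), np.float64(6.2)] [ 0.4327 -0.0777  0.0947]
24.8 [0.5299 0.1674 0.2292] -2.9084970394874428 [ 0.4148  0.5688 -0.5454] -0.004949700130633388
boss [314.5 416. ] 295 [array([518.7, -46.9]), array([29.7, 14.3]), np.float64(83.8)] [ 0.5181 -0.0461  0.0707]
```

View pics/s16c.png

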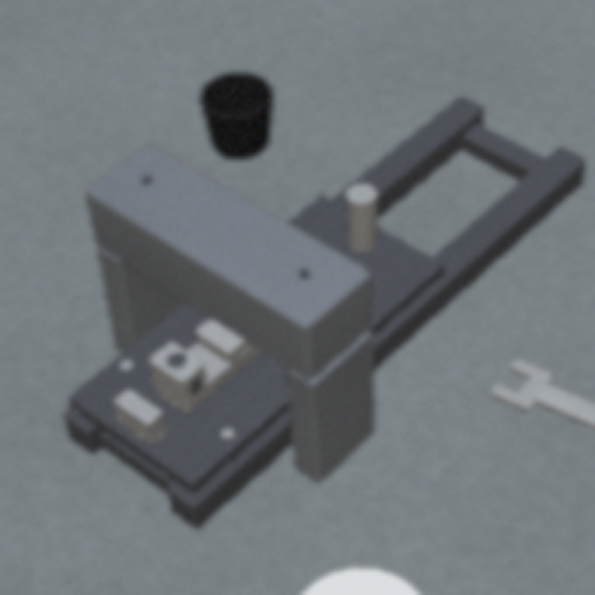

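View pics/w16.png

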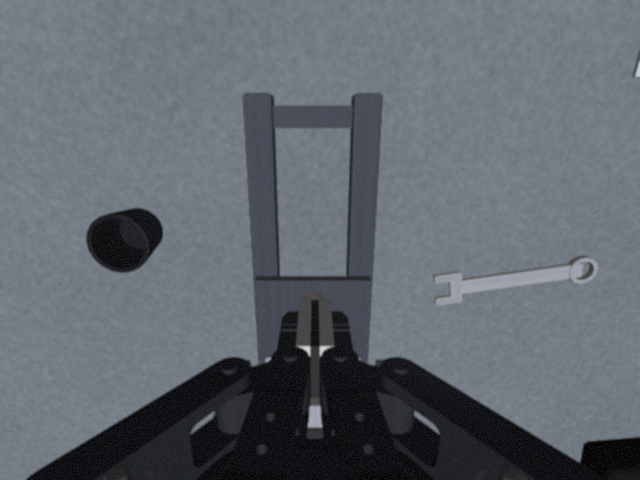

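>>> {"method": "jog_arm", "body": {
  "series": [
    [1,-2,0,0,0],
    [1,-3,0,0,0],
    [1,-3,0,0,0],
    [1,-3,0,0,0],
    [1,-2,0,0,0],
    [1,-0.5,0,0,0],
    [1,0,0,0,0],
    [1,0,0,0,0],
    [1,0,0,0,0],
    [1,0,0,0,0]
  ]
}}

```text
clock: 26.05
ee_pos: [0.5219, 0.0311, 0.2267]
ee_rot: [0.725, 0.689, 0.0, -0.0]
wrist_force: [-1.0, -0.1, -0.0]
width: 1.001
```

```bash
python3 chk.py w17 wrist; python3 - <<'E'
from h import *
d=dict(np.load('pics/w17.npz')); w=pts(d)
m=((w[...,2]>.150)&(w[...,2]<.168)&(w[...,1]<-.0)); q=w[m]; print('bridge',cv2.minAreaRect(q[:,:2].astype(np.float32)*1000),q[:,1].max())
m=((w[...,2]>.04)&(w[...,2]<.049)&(w[...,0]>.45)&(w[...,0]<.6)); q=w[m]; print('plate end y',np.percentile(q[:,1],[99,99.8]))
E
```

```text
26.1 [0.5219 0.0309 0.2267] -2.9526502169174242 [0.191  0.326  1.2392] 0.9999716851953989
boss [314.4 214.7] 476 [array([520.7,  37.8]), array([13.7, 31.4]), np.float64(86.9)] [0.5202 0.0378 0.0668]
boss [314.6 294.2] 422 [array([516.4, -37.7]), array([11.4, 31. ]), np.float64(89.1)] [ 0.5164 -0.0368  0.0705]
stop [315.  214.2] 612 [array([520.8,  37.7]), array([14.1, 31.5]), np.float64(87.0)] [0.5208 0.038  0.0666]
ear [314.7 259.8] 845 [array([518.8,  -0.1]), array([21.6, 31.5]), np.float64(86.3)] [0.5185 0.0005 0.0787]
post [314.9 169.4] 637 [array([522.9,  79.5]), array([21. , 20.9]), np.float64(42.2)] [0.5228 0.0799 0.0945]
bridge ((515.998046875, -52.85988998413086), (63.6525993347168, 187.93519592285156), 87.09184265136719) -0.0171000036675681
plate end y [0.10023723 0.10217747]
```

View pics/w17.png

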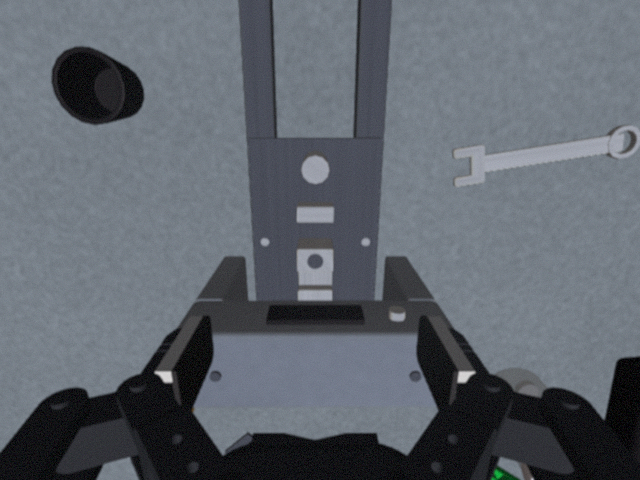

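```bash
python3 -c "
from station import robot
print(robot.finish_job())"
```

```text
the job is handed in; nothing more can be done
None
```

The grey pad carrier is on the stage, ears up and centred between the stops, and the stage is fully home under the bridge. I handed the job in at about 26 s; no verdict was reported.

- **Placing:** I gripped the carrier across its boss and lowered it in steps of 0.2 mm or less until the wrist force showed contact, then let go while the stage was still out. Seen from above afterwards, it was within about 0.5 mm of the middle and in line with the stops (−3.0° for both).
- **Pushing home:** I pushed the post at up to about 64 mm/s, slowing to about 8 mm/s at the end. At the end stop the force rose to about 14 N with no further movement. I then backed away, and the arm was touching nothing at hand-in.
- **Last wrist view:** The +y ear and +y stop centres were 37.9 mm apart, against 38 mm for a perfectly centred carrier. The carrier was still square, and the stage's middle was within about 1.5 mm of the measured bridge centre.
- **Where the checks disagreed:**
  - The wrist camera reads about 1.9 mm to one side of the tool, so I aligned the carrier by comparing positions within the same image.
  - The scene camera, which is coarser, gave 37.2 mm at the −y end. I put the 0.8 mm difference down to its resolution.
- **Bystanders:** I touched none of them, but I did not re-measure their positions at the end.

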